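# Draw the horn collar out of its guarded socket with the sprung hook

## Task

Unlock the brass horn collar by turning it in its socket until its cross foot lines up with the guard slot. Then press the sprung hook's yellow cup down, run the hook in under the collar's bail and let it rise under control, never snapping up, so that the hook, not the gripper, draws the collar up out of the socket. Finally run the hook along its rail until the collar hangs still over the middle of the blue tray, and leave the loose parts on the bench alone.

Things in the scene. Friction and masses are not known exactly. Their poses are not given: they have to be found in the camera images.
- frame: Fixed overhead rail on two posts. Origin on the bench straight below the hook's line of travel; z up, y along the rail (to the robot's left), x away from the robot. The rail (height 400 mm) and posts (y = +-330 mm) stand 160 mm beyond this line, at x = +160 mm; nothing fixed is above the line itself.
- trolley (a joint): Position in m of the grey trolley, which rolls along the rail with 2 N friction and stays where left: the hook's y in the frame of frame. Range -0.26 to 0.24; starts at -0.24 to -0.17.
- hook (a joint): How far in m the sprung hook is pulled down: 0 retracted (rest), 0.15 lowest. The spring pushes it up with about 8 N at 0 and 14 N at 0.15. Red arm, yellow cup and steel hook move together, straight up and down; let go, they fly up. With the collar on it still retracts fully.
- cup (a point): Centre of the floor of the yellow square press cup at the end of the red arm, above the hook. Inside 60 x 60 mm, rim 12 mm high, 5 mm thick: closed fingertips stand in it to press down and, against the rim, to push sideways. 325 mm above the bench when retracted. The 22 mm wide arm comes in from +x; its underside is 12 mm below this point.
- seat (a point): Where the middle of the bail's bar rests in the hook's V trough: 104 mm below cup; axes as frame. The hook, 8 mm rod, lies in the frame's y-z plane: shank at y = -22 mm, trough at y = 0, upturned open tip at y = +24 mm (enter the bail moving along +y). Tip top 16 mm above this point, hook bottom 14 mm below it.
- socket: Fixed green guarded socket 120 x 120 mm on the bench. Origin centre of its underside. Its 6 mm aluminium guard plate, top at 60 mm, has a slot 83 mm long along the socket's x and 33 mm wide, and a seat rim (inner diameter 96 mm, 6 mm high) round it. It lies under the hook's line (within 4 mm), its x within 0.1 rad of the frame's x.
- collar: Loose brass horn collar, 0.33 kg: disc 90 mm diameter, 14 mm high; origin centre of its underside, resting on the guard 60 mm above the bench. Below, a 12 mm stem runs through the slot to a cross foot (round bar, 60 mm along the collar's x, 12 mm thick), 29 to 41 mm below the origin. It starts 0.8 to 2.34 rad across the slot and passes only when lined up (within 0.12 rad), either way round.
- bail (a point): Middle of the bar at the top of the collar's steel bail, 80 mm above the collar's origin (140 mm above the bench when seated). The bail is an arch of 8 mm rod in the collar's x-z plane, parallel to the foot: uprights at x = +-38 mm, bar falling 8 mm from middle to ends. Opening below the bar 62 mm high, 68 mm wide. It turns with the collar; it can be pinched from above.
- tray: Fixed open blue tray 110 x 100 mm, 22 mm high, on the bench under the hook's line on the +y side of the socket. Origin centre of its underside.
- crank_boss: Bystander, blue enamel crank boss, 44 mm diameter, 40 mm high; origin under its centre.
- brake_lever: Bystander, nickel brake lever 113 mm long lying along x, 20 mm high; origin under its middle.
- boxwood_knob: Bystander, turned boxwood knob, 40 mm diameter, 44 mm high; origin under its centre.
- speed_dial: Bystander, rusty cast speed dial, 72 mm diameter, 24 mm high; origin under its centre.
- screwdriver: Bystander, screwdriver lying along its x.
- polish_tin: Bystander, tin 60 mm diameter, 70 mm high; origin under its centre.
- brush: Bystander, brush lying along its x.
Things that resemble listed ones, but are neither listed nor needed, are in the scene too. There is more than one size of the collar; the one meant has the size given above.

How it is judged:
By the outcome, as a careful person would: the job done as asked, in the order asked, and still so for the second after the job is handed in, with the robot touching nothing.
It also fails if it takes over 72 s, if anything falls off the work surface, if the arm or the gripper's body presses on something with over 40 N, if the wrist force passes 120 N, or if a joint passes its speed limit or range.

## Robot

A 7-joint arm with a two-finger parallel gripper is mounted at the origin on the work surface. World frame = base frame: x ahead of the robot, y to its left, z up, the work surface at z = 0. Lengths are in m, angles in rad, forces in N, time in s.
With the tool pointing down it reaches from about 0.4 to 0.85 m from the base axis. Payload 4.5 kg.
Tool frame: the origin (TCP) lies on the centre line of the jaws, within the pads' length; the fingertips stand r.tcp_to_tips ahead of it and the grasp point (between the pads) lies 11 mm behind it (r.tcp_to_tips is the distance from the TCP to the fingertips, in m); y points along the fingers, x is the direction in which the jaws open and shut, and the axes are right-handed (so a half turn about y gives the same grasp; the last joint's range is limited). The gripper opens to 88 mm and grips with 3 to 60 N. Pads are 18 mm wide; open, the fingers measure 123 mm over their backs; the gripper's body (75 mm by 187 mm) begins 45 mm behind the grasp point.
Start: joints at [-1.257, 0.689, -0.195, 1.565, 0.157, 0.902, -0.215], TCP at [0.173, 0.601, 0.247] pointing down, gripper open.
Joint ranges: [-3.01, 3.01], [-0.46, 2.08], [-1.47, 1.51], [0.13, 2.56], [-1, 4.14], [0.04, 2.09], [-2.66, 2.66]. Speed limits (rad/s): [2.57, 2.57, 3.14, 3.14, 3.14, 3.14, 3.14].

## Interface

Orientations are given as a unit quaternion [x, y, z, w].
In Python, from plant import r gives the robot as it stands. The module is installed in compiled form; this text tells all that it offers.
- The arm moves only by the shell command python3 -m inch 'ROWS' [OPENING] [FORCE]. ROWS is text: rows parted by semicolons, each of 4 numbers parted by spaces: the shift along the tool's x, y, z in mm, then the turn about the tool's y in degrees. In form: x y z spin; .... A call has 1 to 10 rows; each row is the pose to reach, as a shift and turn from the pose commanded when the call began, along the tool's axes at that moment; what a row does not reach only later rows make up. A row lasts 1/10 s, in which the tool goes at most 50 mm and 8.59 degrees, less where a joint would pass 70% of its speed; a pose out of reach is approached as far as the arm can. A call with a gripper value outside its range is refused whole. OPENING is the gripper command: -1 is shut, 1 is fully open, values between are in proportion, set as the call begins (- or left out, the last holds). The fingers move at their own pace and stop on an object; FORCE is the grip in N (left out, the last holds). Time passes only in rows, so rows that repeat a pose let the fingers close. It gives the time, the measured TCP pose, the force and the opening at its end, in the units of the state.
- r.get_state(): the state, without advancing time (a new reading comes with each control period).
- r.snapshot(name): name is "side" or "top" or "wrist"; returns a dict with "frame" (480x640x3 uint8, red, green, blue), "intrinsics" (3x3 intrinsics, pixels), "R" (3x3) and "t" (3): a world point X has camera coordinates R X + t. Camera axes: x right, y down, z forward; pixel columns grow to the right and rows downward; lengths in m; the calibration is good to about 2 mm. A picture is of the moment at which its call begins. There is no depth.
- r.finish_job(): hands the job in, once; it reports no verdict.
Trained networks look in the newest picture that a camera, given by its name, has taken for a name from the list of things; names that differ only in an ending like _2 or _b are one class to them, and where a whole thing is asked for, a point or a joint stands for the part that bears it (a point fixed in the world has none). Each returns a list of dicts, best first, with "p" (0 to 1); they miss things now and then, are a little off and sometimes report something else, mostly with a low value. They report only what shows in the picture. A call takes as long as a camera call. They do not tell look-alikes from the thing itself.
- r.trace(camera, name): "region" (480x640 bool, what is visible of it) and "centre" ([row, column] in pixels, amid what is visible of it).
- r.tip_of(camera, name): "centre" ([row, column] in pixels: a listed point, or the origin of a listed thing).
The state is a dict: "clock": time; "q": joint angles; "qd": joint speeds; "joint_torque": joint torques, N m; "tool_pos": TCP position; "eef_rot": TCP orientation; "contact_force": force on the tool from outside, world axes, zero at the start; "moment": the same for the moment, N m; "opening": opening from 0.0 (shut) to 1.0 (fully open).
Only numpy, scipy, OpenCV 4.12 (cv2) and the standard library are available. Lean on these libraries where they do the work, as an engineer would, in place of code of your own. Each camera call takes 0.05 s, during which the arm holds its last target.

## Working session

There is one attempt and no reset: what is moved stays moved. The work goes in short steps, Python scripts to look and compute and a shell command to move; the robot and the scene stay as the last step left them, time stands still between calls to the robot, and variables do not carry over. Pictures are saved under pics/ and viewed, and the job is handed in when it is done.

```bash
ls; mkdir -p pics
python3 - <<'E'
from plant import r
import cv2,numpy as np
s=r.get_state()
for k in ("clock","tool_pos","eef_rot","opening","contact_force"): print(k,s[k])
print(r.tcp_to_tips)
for n in("side","top","wrist"):
    d=r.snapshot(n); cv2.imwrite(f"pics/{n}0.png",d["frame"][:,:,::-1]); print(n,d["intrinsics"].tolist() if hasattr(d["intrinsics"],"tolist") else d["intrinsics"],np.round(d["R"],4).tolist(),np.round(d["t"],4).tolist())
E
```

```text
pics
clock 0.0
tool_pos [0.17249283 0.60008023 0.24590429]
eef_rot [ 0.56525563  0.42494344 -0.42589725 -0.56437636]
opening 0.999575813802186
contact_force [ 0.58412997 -0.03347223 -0.75525447]
0.008
side [[455.52662317695115, 0.0, 323.79666716036684], [0.0, 455.52662317695115, 242.86701672799856], [0.0, 0.0, 1.0]] [[0.9524, -0.3045, -0.0131], [-0.1852, -0.5441, -0.8183], [0.2421, 0.7818, -0.5746]] [-0.5005, 0.2536, 1.2646]
top [[529.4786801403054, 0.0, 319.9019830509348], [0.0, 529.4786801403054, 237.86481044056328], [0.0, 0.0, 1.0]] [[-0.0157, -0.9999, -0.0061], [-0.9892, 0.0165, -0.1459], [0.146, 0.0038, -0.9893]] [-0.0246, 0.5398, 1.5402]
wrist [[336.0747704985596, 0.0, 320.2648784855499], [0.0, 336.0747704985596, 244.14536685139032], [0.0, 0.0, 1.0]] [[0.2764, 0.961, -0.0007], [0.9276, -0.2666, 0.2619], [0.2515, -0.073, -0.9651]] [-0.6244, -0.0366, 0.3895]
```

View pics/side0.png

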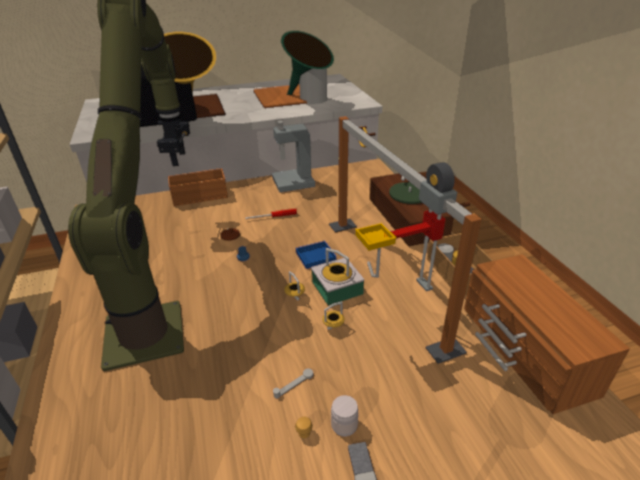

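View pics/top0.png

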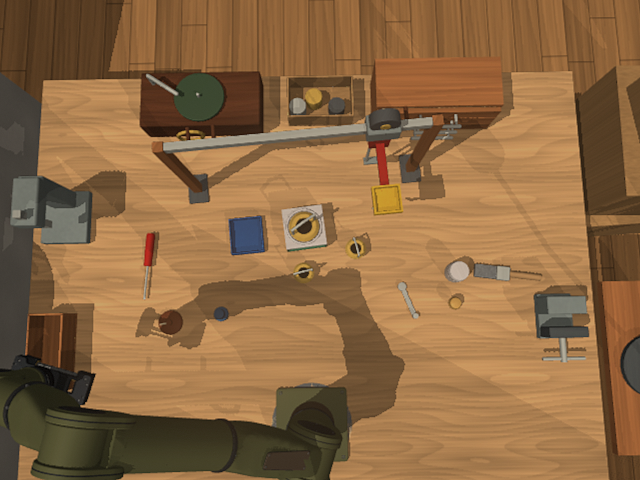

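```bash
cat > h.py <<'E'
import numpy as np,cv2
from plant import r
from scipy.spatial.transform import Rotation as Ro
def proj(d,X):
    c=d["R"]@np.asarray(X,float)+d["t"]; p=d["intrinsics"]@c; return p[:2]/p[2]
def ray(d,rc):
    v=np.linalg.inv(d["intrinsics"])@np.array([rc[1],rc[0],1.]); R=np.array(d["R"]); return -R.T@d["t"], R.T@v
def atz(d,rc,z):
    o,v=ray(d,rc); return o+v*(z-o[2])/v[2]
def tri(obs):
    A=np.zeros((3,3));b=np.zeros(3)
    for d,rc in obs:
        o,v=ray(d,rc); v=v/np.linalg.norm(v); P=np.eye(3)-np.outer(v,v); A+=P;b+=P@o
    return np.linalg.solve(A,b)
def tool():
    s=r.get_state(); return np.array(s["tool_pos"]),Ro.from_quat(s["eef_rot"]),s
E
python3 - <<'E'
from h import *
D={n:r.snapshot(n) for n in("side","top")}
print(np.round(tool()[1].as_matrix(),3).tolist())
for nm in("cup","seat","bail","collar","socket","tray","frame","trolley"):
    for c in D:
        l=r.tip_of(c,nm)
        print(nm,c,[(np.round(x["centre"],1).tolist(),round(x["p"],2)) for x in l[:4]])
E
```

```text
[[0.276, -0.0, -0.961], [0.961, -0.001, 0.276], [-0.001, -1.0, -0.0]]
cup side [([236.5, 372.1], 0.85)]
cup top [([199.2, 386.7], 0.7)]
seat side []
seat top [([207.2, 381.1], 0.55), ([218.2, 303.5], 0.54), ([314.9, 221.9], 0.39)]
bail side [([252.0, 336.7], 0.97), ([301.9, 335.8], 0.95), ([274.5, 294.1], 0.83), ([423.4, 346.5], 0.7)]
bail top [([243.7, 358.6], 0.76), ([218.9, 303.8], 0.7), ([271.3, 301.9], 0.63)]
collar side [([270.3, 335.2], 0.98), ([288.4, 293.5], 0.84), ([319.0, 334.4], 0.55)]
collar top [([224.3, 301.3], 0.81), ([271.3, 302.5], 0.81), ([248.3, 355.4], 0.65)]
socket side [([285.0, 337.4], 0.55), ([212.9, 269.6], 0.32)]
socket top [([227.3, 303.3], 0.67), ([272.9, 508.4], 0.33)]
tray side [([252.4, 315.3], 0.71), ([269.0, 337.3], 0.61)]
tray top [([236.6, 248.8], 0.61), ([323.1, 170.0], 0.61), ([226.6, 305.2], 0.46)]
frame side []
frame top []Traceback (most recent call last):
  File "<stdin>", line 6, in <module>
ValueError: it knows: bail, boxwood_knob, brake_lever, brush, collar, crank_boss, cup, frame, polish_tin, screwdriver, seat, socket, speed_dial, tray
```

Collar candidates in the top view (col, row): (303,225) in the green socket, (357,247) on the bench, (303,271) on the bench. Only the first sits in the socket and is the largest. I'll confirm it in an enlarged crop and measure.

Run:
```python
from h import *
D={n:r.snapshot(n) for n in("side","top")}
f=D["top"]["frame"][170:290,210:410,::-1]; cv2.imwrite("pics/topc1.png",cv2.resize(f,None,fx=4,fy=4,interpolation=cv2.INTER_CUBIC))
f=D["side"]["frame"][200:340,260:460,::-1]; cv2.imwrite("pics/sidec1.png",cv2.resize(f,None,fx=4,fy=4,interpolation=cv2.INTER_CUBIC))
S,T=D["side"],D["top"]
print("cup",tri([(S,[236.5,372.1]),(T,[199.2,386.7])]), "top@325",atz(T,[199.2,386.7],.325),"side",atz(S,[236.5,372.1],.325))
print("bail",tri([(S,[252,336.7]),(T,[218.9,303.8])]),atz(T,[218.9,303.8],.14),atz(S,[252,336.7],.14))
print("collar",tri([(S,[270.3,335.2]),(T,[224.3,301.3])]),atz(T,[224.3,301.3],.06),atz(S,[270.3,335.2],.06))
print("socket",atz(T,[227.3,303.3],0))
print("tray",atz(T,[236.6,248.8],0),atz(S,[252.4,315.3],0))
# rail ends
print("rail", atz(T,[147,160],.4),atz(T,[122,438],.4))
for x in r.trace("top","tray")[:2]:
    print(x["centre"],x["p"],x["region"].sum(),atz(T,x["centre"],.015))
for x in r.trace("top","collar")[:3]:
    print(x["centre"],x["p"],x["region"].sum())
```

```text
cup [ 0.58730177 -0.19928292  0.32839783] top@325 [ 0.59068478 -0.20045686  0.325     ] side [ 0.58650115 -0.19491187  0.325     ]
bail [0.57486991 0.01139342 0.14062285] [0.57902754 0.01061553 0.14      ] [0.57092342 0.01212257 0.14      ]
collar [0.57327714 0.02140427 0.06505262] [0.57772258 0.02091934 0.06      ] [0.57164069 0.02742498 0.06      ]
socket [0.5787467  0.01722253 0.        ]
tray [0.55267094 0.18446643 0.        ] [0.56324202 0.21404767 0.        ]
rail [0.7090564  0.33910441 0.4       ] [ 0.75880462 -0.31876028  0.4       ]
[235.4, 247.6] 0.64 1225 [0.55413066 0.18603062 0.015     ]
[224.4, 298.3] 0.88 721
[247.1, 355.0] 0.72 333
[270.8, 301.5] 0.61 325
```

View pics/topc1.png

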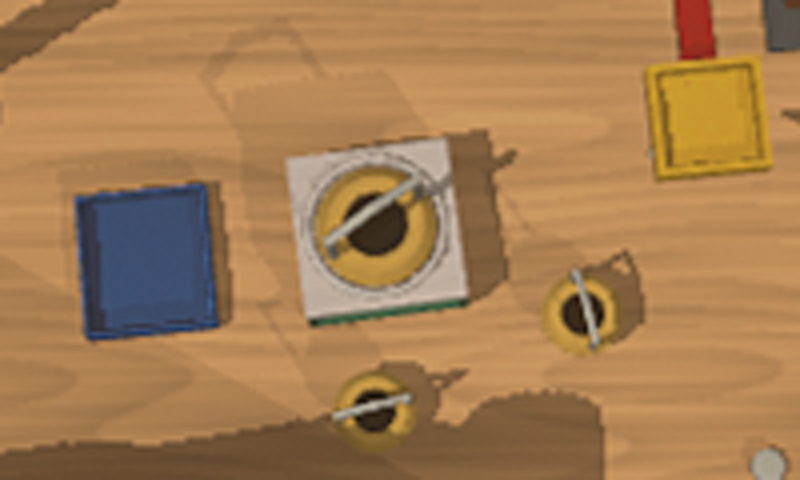

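View pics/sidec1.png

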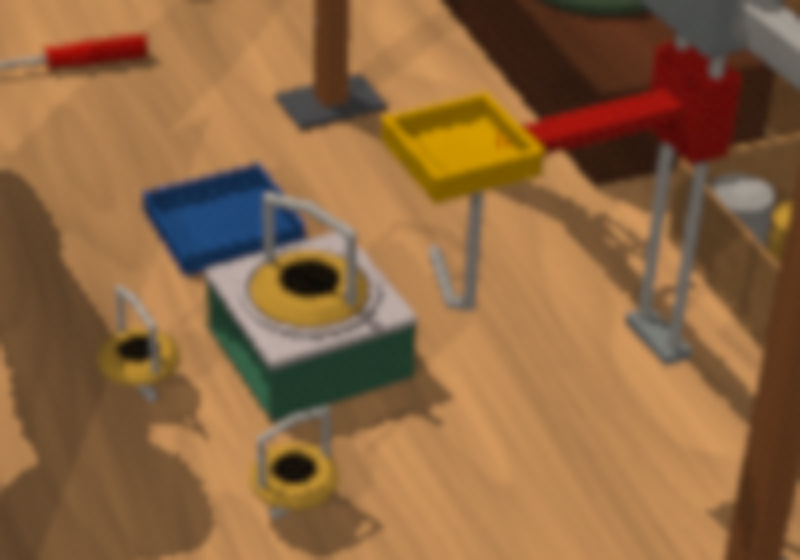

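The crop shows the large collar seated in the socket at crop (375,225). Its bail runs from (330,245) to (420,185). The two bench collars at (583,312) and (375,410) are clearly smaller look-alikes. I'm moving above the seated collar.

```bash
python3 -m inch '-30 -10 -36 3;-60 -20 -73 6;-90 -30 -110 9;-120 -40 -146 12;-150 -50 -183 15;-180 -60 -220 18;-210 -70 -256 21;-240 -80 -293 24;-270 -80 -330 27;-300 -80 -366 30'
python3 - <<'E'
from h import *
p,R,s=tool(); print(p,np.round(R.as_matrix(),3).tolist(),np.round(s["q"],2))
E
```

```text
clock: 2.15
tool_pos: [0.4427, 0.2097, 0.3274]
eef_rot: [-0.656, -0.265, 0.263, 0.656]
contact_force: [0.5, -0.3, -0.7]
opening: 1.0
[0.44265514 0.20971498 0.32738299] [[0.721, 0.001, -0.693], [0.693, 0.001, 0.721], [0.002, -1.0, -0.0]] [-0.49  0.4  -0.07  1.86  0.03  0.88  0.19]
```

```bash
python3 -m inch '-7 3 -39 2;-14 6 -78 3;-21 9 -117 5;-28 12 -156 7;-35 15 -195 9;-42 20 -234 10;-42 20 -234 10;-42 20 -234 10;-42 20 -234 10'
python3 - <<'E'
from h import *
p,R,s=tool(); print(p,np.round(R.as_matrix(),3).tolist(),np.round(s["q"],2))
d=r.snapshot("wrist");cv2.imwrite("pics/w1.png",d["frame"][:,:,::-1])
for n in("bail","collar","socket"):
    for x in r.tip_of("wrist",n)[:3]: print(n,x, atz(d,x["centre"],{"bail":.14,"collar":.06,"socket":0}[n]))
E
```

```text
clock: 3.05
tool_pos: [0.5733, 0.0152, 0.3067]
eef_rot: [-0.676, -0.207, 0.207, 0.677]
contact_force: [0.0, -0.5, 0.3]
opening: 1.002
[0.57325305 0.0152459  0.30674645] [[0.828, -0.0, -0.56], [0.56, 0.001, 0.828], [0.0, -1.0, 0.001]] [-0.11  0.55 -0.    1.65 -0.    0.94  0.49]
bail {'centre': [143.7, 210.7], 'p': 0.71} [0.45268516 0.02409238 0.14      ]
bail {'centre': [228.4, 317.5], 'p': 0.68} [0.57201485 0.01356953 0.14      ]
bail {'centre': [293.6, 198.6], 'p': 0.68} [ 0.51190457 -0.10597197  0.14      ]
collar {'centre': [213.1, 318.4], 'p': 0.76} [0.57211311 0.01435645 0.06      ]
collar {'centre': [142.6, 228.4], 'p': 0.72} [0.44638398 0.02389585 0.06      ]
collar {'centre': [278.1, 217.2], 'p': 0.7} [ 0.51452648 -0.12139908  0.06      ]
```

View pics/w1.png

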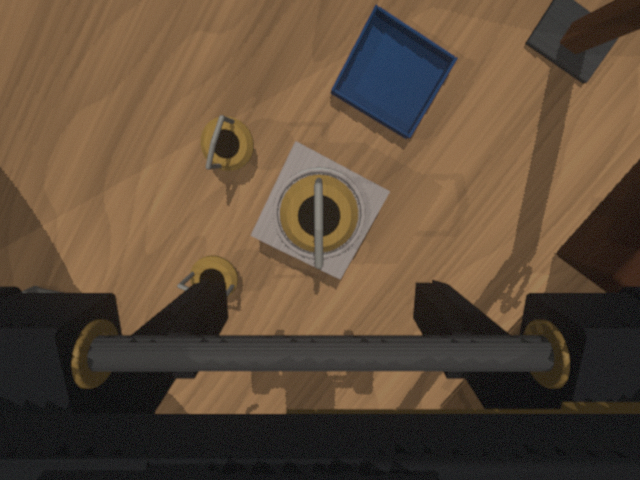

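The wrist view shows the collar at (319,213) with its bail running from (318,182) to (319,266), lined up square to the jaws. The guard corners are at (297,142), (390,191), (342,277) and (252,236).

Run:
```python
from h import *
d=r.snapshot("wrist")
c=[atz(d,[b,a],.06) for a,b in((297,142),(390,191),(342,278),(252,236))]
print(np.round(c,4).tolist(),"centre",np.mean(c,0))
for i,j in((0,1),(1,2),(2,3),(3,0)):
    v=c[j]-c[i]; print(np.linalg.norm(v[:2]),np.degrees(np.arctan2(v[1],v[0]))%90)
e=[atz(d,[b,a],.132) for a,b in((318,184),(319,264))]; print(e,np.mean(e,0)); v=e[1]-e[0];print(np.linalg.norm(v),np.degrees(np.arctan2(v[1],v[0])))
# disc
hsv=cv2.cvtColor(d["frame"],cv2.COLOR_RGB2HSV)
x=r.trace("wrist","collar")
for y in x[:3]: print(y["centre"],y["p"],y["region"].sum())
f=cv2.resize(d["frame"][120:300,230:410,::-1],None,fx=3.3,fy=3.3,interpolation=cv2.INTER_CUBIC);cv2.imwrite("pics/w1c.png",f)
# tray corners
t=[atz(d,[b,a],.022) for a,b in((378,8),(456,60),(408,138),(332,92))];print("tray",np.mean(t,0),np.degrees(np.arctan2(*(t[1]-t[0])[1::-1])))
```

```text
[[0.5088, 0.0663, 0.06], [0.6259, 0.0809, 0.06], [0.6412, -0.0364, 0.06], [0.5227, -0.0526, 0.06]] centre [0.57467674 0.01453655 0.06      ]
0.11802146594130092 7.097997850003458
0.11825695758482785 7.439324463591845
0.1195959796797108 7.816087908676252
0.1197568131692699 6.686236370760938
[array([0.55022739, 0.04677301, 0.132     ]), array([ 0.59448849, -0.01715282,  0.132     ])] [0.57235794 0.0148101  0.132     ]
0.07775317472985573 -55.301963367631174
[274.0, 215.1] 0.94 1196
[140.2, 226.7] 0.87 2368
[214.6, 315.7] 0.84 4892
tray [0.55852601 0.18911762 0.022     ] 4.607065281602128
```

View pics/w1c.png

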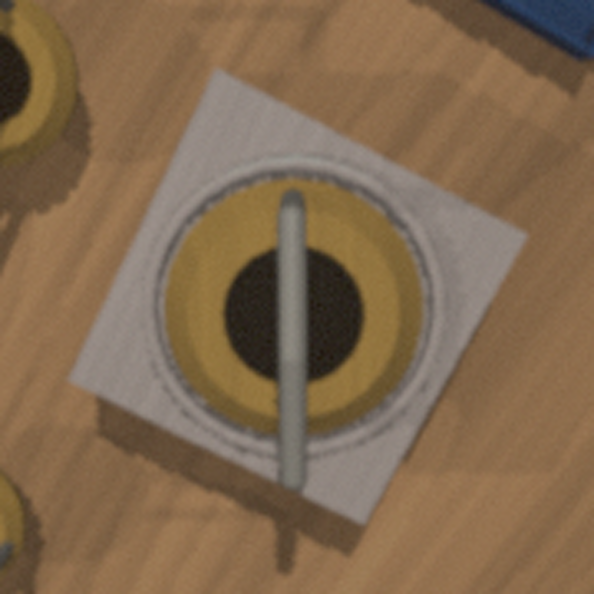

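Socket yaw is about 7.3° with its centre at (0.5745, 0.0145), and the bail is at -55.3°, so the collar needs a turn of +62.6°. Next I descend and pinch the bail.

```bash
python3 -m inch '0 30 0 0;0 60 0 0;0 90 0 0;0 120 0 0;0 145 0 0;0 165 0 0;0 176 0 0;0 176 0 0;0 176 0 0' && python3 -m inch '0 0 0 0;0 0 0 0;0 0 0 0;0 0 0 0;0 0 0 0;0 0 0 0;0 0 0 0;0 0 0 0' -1 25;  python3 - <<'E'
from h import *
p,R,s=tool(); print(p,s["opening"],np.round(s["q"],2),s["moment"])
d=r.snapshot("side");cv2.imwrite("pics/s2.png",cv2.resize(d["frame"][200:340,260:460,::-1],None,fx=4,fy=4))
E
```

```text
clock: 4.25
tool_pos: [0.5743, 0.0139, 0.1314]
eef_rot: [0.676, 0.207, -0.206, -0.676]
contact_force: [-0.4, -0.2, 0.4]
opening: 0.998
clock: 5.05
tool_pos: [0.5737, 0.0137, 0.1307]
eef_rot: [-0.676, -0.207, 0.207, 0.676]
contact_force: [0.8, 0.0, -0.6]
opening: 0.3
[0.57373168 0.01373632 0.13066633] 0.2997847784114814 [-0.1   0.78 -0.01  1.83  0.01  0.53  0.48] [-0.02933016 -0.00620953 -0.00889488]
```

View pics/s2.png

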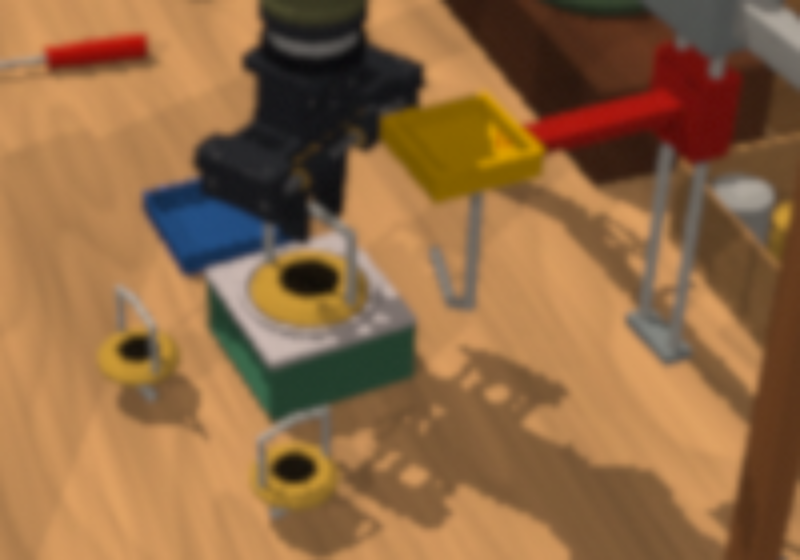

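Still closing. The side view shows the fingers straddling the bail bar at crop (310,210).

```bash
python3 -m inch '0 0 0 0;0 0 0 0;0 0 0 0;0 0 0 0;0 0 0 0;0 0 0 0' -1 25
```

```text
clock: 5.7
tool_pos: [0.5737, 0.0139, 0.1305]
eef_rot: [-0.676, -0.207, 0.207, 0.676]
contact_force: [-0.5, -0.7, -4.1]
opening: 0.077
```

```bash
python3 -m inch '0 0 0 -4;0 0 0 -8;0 0 0 -12;0 0 0 -16;0 0 0 -20;0 0 0 -24;0 0 0 -28;0 0 0 -32;0 0 0 -32' && python3 -m inch '0 0 0 -4;0 0 0 -8;0 0 0 -12;0 0 0 -16;0 0 0 -20;0 0 0 -24;0 0 0 -28;0 0 0 -31;0 0 0 -31;0 0 0 -31';  python3 - <<'E'
from h import *
p,R,s=tool(); m=R.as_matrix();print(p,s["opening"],np.degrees(np.arctan2(m[1,0],m[0,0])),s["moment"])
d=r.snapshot("wrist");cv2.imwrite("pics/w3.png",d["frame"][:,:,::-1])
E
```

```text
clock: 6.6
tool_pos: [0.5737, 0.0137, 0.1306]
eef_rot: [-0.593, -0.385, 0.385, 0.593]
contact_force: [0.5, 0.2, -2.3]
opening: 0.083
clock: 7.6
tool_pos: [0.5737, 0.0137, 0.1306]
eef_rot: [-0.469, -0.529, 0.529, 0.469]
contact_force: [0.4, 0.5, -3.7]
opening: 0.077
[0.57371597 0.01369536 0.13059775] 0.07686625881527828 96.8340126203999 [0.06727924 0.00823879 0.01550965]
```

View pics/w3.png

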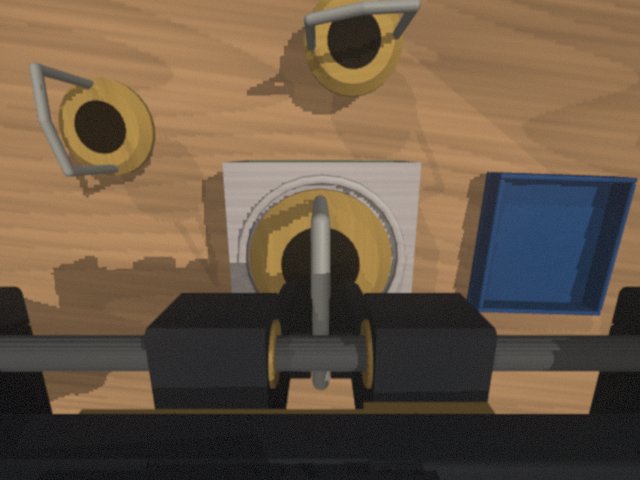

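The bail turned with the gripper: its bar at (320,200–385) is now perpendicular to the guard edge, which is level at row 162. I release, rise and check.

```bash
python3 -m inch '0 0 0 0;0 0 0 0;0 0 0 0;0 0 0 0;0 0 0 0;0 0 0 0' 0.2 25 && python3 -m inch '0 -20 0 0;0 -50 0 0;0 -90 0 0;0 -130 0 0;0 -170 0 0;0 -210 0 1;0 -240 0 2;0 -240 0 2.3;0 -240 0 2.3' ;  python3 - <<'E'
from h import *
p,R,s=tool(); m=R.as_matrix();print(p,s["opening"],np.degrees(np.arctan2(m[1,0],m[0,0])))
W=r.snapshot("wrist");cv2.imwrite("pics/w4.png",W["frame"][:,:,::-1])
T=r.snapshot("top");cv2.imwrite("pics/t4.png",cv2.resize(T["frame"][170:290,210:410,::-1],None,fx=4,fy=4))
E
```

```text
clock: 8.25
tool_pos: [0.5738, 0.0138, 0.1308]
eef_rot: [0.469, 0.53, -0.529, -0.469]
contact_force: [0.3, -0.7, -0.1]
opening: 0.593
clock: 9.15
tool_pos: [0.5737, 0.0137, 0.3709]
eef_rot: [0.479, 0.52, -0.52, -0.479]
contact_force: [-0.1, 0.3, -0.8]
opening: 0.6
[0.57365317 0.01368603 0.37092198] 0.5997312455807214 94.66766337008877
```

View pics/w4.png

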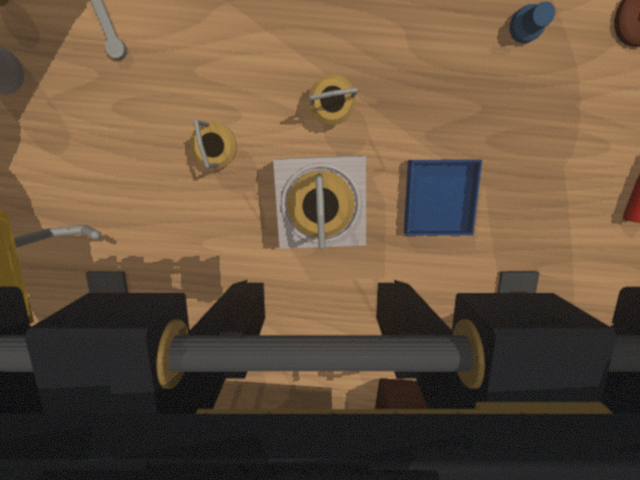

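View pics/t4.png

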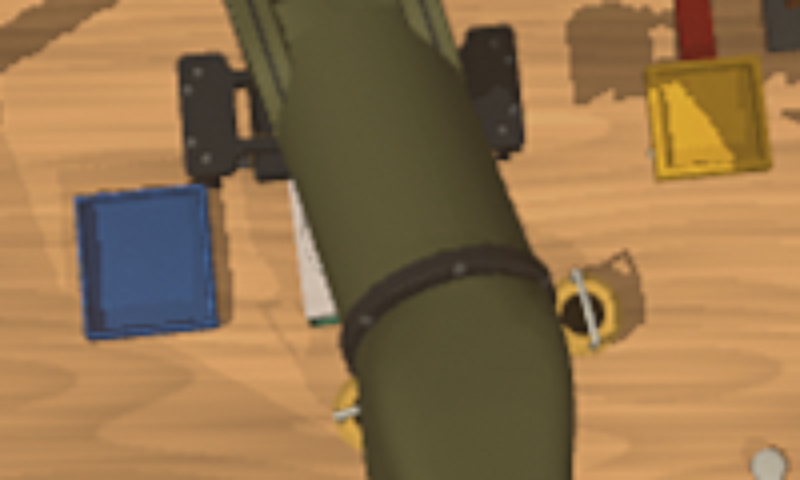

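The bail spans (320,175)–(321,247) over a guard with edges (275,160)–(365,156). The yellow cup's outer corners in the top crop are (645,68), (762,57), (772,168) and (655,180).

Run:
```python
from h import *
W=r.snapshot("wrist");T=r.snapshot("top")
g=[atz(W,[b,a],.06) for a,b in((274,160),(366,156),(366,245),(279,249))];print("guard",np.mean(g,0))
for i in range(4):
    v=g[(i+1)%4]-g[i];print(np.linalg.norm(v),np.degrees(np.arctan2(v[1],v[0]))%90)
e=[atz(W,[b,a],.132) for a,b in((319.5,177),(321,245))];v=e[1]-e[0];print("bail",np.mean(e,0),np.linalg.norm(v),np.degrees(np.arctan2(v[1],v[0])))
t=[atz(W,[b,a],.022) for a,b in((407,159),(481,160),(475,237),(404,235))];print("tray",np.mean(t,0))
for i in range(4):
    v=t[(i+1)%4]-t[i];print(np.linalg.norm(v),np.degrees(np.arctan2(v[1],v[0]))%90)
c=[atz(T,[170+b/4,210+a/4],.337) for a,b in((645,68),(762,57),(772,168),(655,180))];print("cup",np.mean(c,0))
for i in range(4):
    v=c[(i+1)%4]-c[i];print(np.linalg.norm(v),np.degrees(np.arctan2(v[1],v[0]))%90)
for n in("bail",):
  for x in r.tip_of("wrist",n)[:4]: print(x,atz(W,x["centre"],.14))
```

```text
guard [0.57147789 0.01472684 0.06      ]
0.1190614361114492 7.077951252529999
0.11913758557375688 6.687828784147642
0.12063508595416057 7.391349653130391
0.11981837464940019 5.9383348165934535
bail [0.57010753 0.0132966  0.132     ] 0.07759784233964931 5.918526501444567
tray [0.55531025 0.18843879 0.022     ]
0.10407527406966417 3.916215968508652
0.11148179204408212 7.170309472405865
0.1061061980876594 3.0050470353426277
0.10969944260290324 6.168243314473159
cup [ 0.58725175 -0.19994865  0.337     ]
0.0720353187136441 4.514879112224122
0.06937164593036779 2.8468481036290996
0.0715420395156888 4.983131153418142
0.06994352115684559 3.2666589504154273
{'centre': [145.1, 202.1], 'p': 0.87} [ 0.50816583 -0.11650088  0.14      ]
{'centre': [216.0, 318.1], 'p': 0.85} [0.57354316 0.01115565 0.14      ]
{'centre': [93.6, 332.3], 'p': 0.55} [0.44713802 0.01548939 0.14      ]
```

```bash
python3 -m inch '-25 0 0 0;-55 0 1 0;-85 0 1 0;-115 0 2 0;-145 0 3 0;-175 0 3 0;-200 0 4 0;-213 0 4 0;-213 0 4 0.3;-213 0 4 0.3' -1 30;  python3 - <<'E'
from h import *
p,R,s=tool(); m=R.as_matrix();print(p,s["opening"],np.degrees(np.arctan2(m[1,0],m[0,0])))
for n in("wrist","side"):
    W=r.snapshot(n);cv2.imwrite(f"pics/{n}5.png",W["frame"][:,:,::-1])
    for x in r.tip_of(n,"cup")[:2]: print(n,x,atz(W,x["centre"],.325))
E
```

```text
clock: 10.4
tool_pos: [0.5872, -0.1973, 0.3703]
eef_rot: [0.48, 0.519, -0.519, -0.481]
contact_force: [-0.0, 0.1, 0.2]
opening: 0.006
[ 0.58718896 -0.19725087  0.37032485] 0.005962666169542048 94.44292468217623
wrist {'centre': [276.9, 317.6], 'p': 0.61} [ 0.59060744 -0.19847843  0.325     ]
side {'centre': [235.0, 374.4], 'p': 0.61} [ 0.59403892 -0.19085885  0.325     ]
```

View pics/wrist5.png

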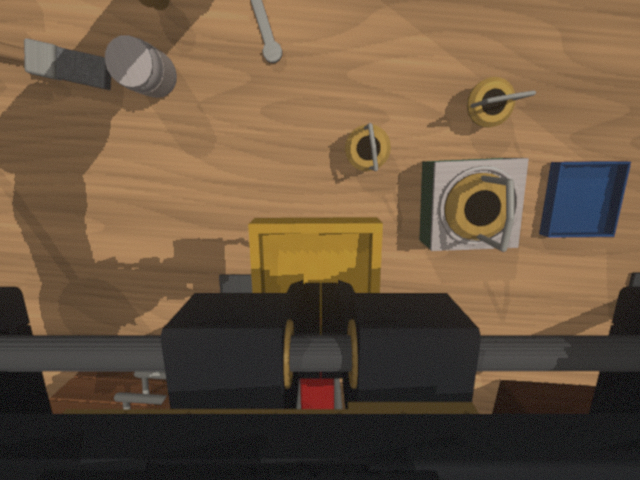

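View pics/side5.png

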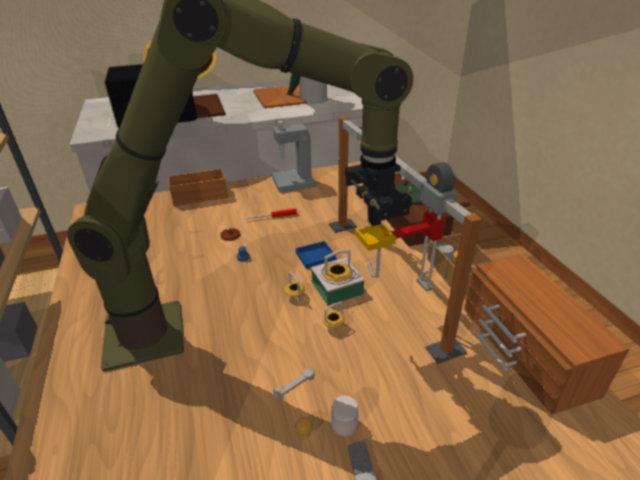

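The fingers are centred over the cup, whose rim spans columns 250–381 in the wrist view. I'll touch down first.

```bash
python3 -m inch '-2 12 0 0;-2 24 0 0;-2 32 0 0;-2 36 0 0;-2 39 0 0;-2 42 0 0;-2 45 0 0;-2 48 0 0;-2 48 0 0'
python3 - <<'E'
from h import *
W=r.snapshot("side");cv2.imwrite("pics/s6.png",cv2.resize(W["frame"][160:310,290:490,::-1],None,fx=4,fy=4,interpolation=cv2.INTER_CUBIC))
E
```

```text
clock: 11.5
tool_pos: [0.5864, -0.2007, 0.3236]
eef_rot: [-0.48, -0.518, 0.519, 0.481]
contact_force: [-4.5, 0.3, 8.1]
opening: 0.002
```

View pics/s6.png

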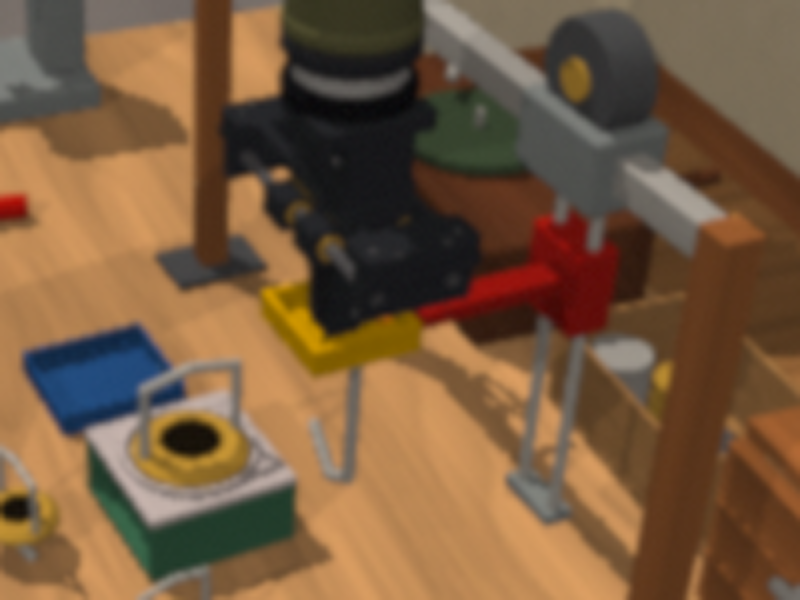

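```bash
python3 -m inch '0 12 0 0;0 24 0 0;0 36 0 0;0 48 0 0;0 60 0 0;0 72 0 0;0 84 0 0;0 96 0 0;0 106 0 0;0 108 0 0' &&  python3 -m inch '10 0 0 0;25 0 0 0;40 0 0 0;55 0 0 0;70 0 0 0;85 0 0 0;100 0 0 0;110 0 0 0;120 0 0 0;120 0 0 0'
python3 - <<'E'
from h import *
W=r.snapshot("side");cv2.imwrite("pics/s7.png",cv2.resize(W["frame"][160:310,290:490,::-1],None,fx=4,fy=4,interpolation=cv2.INTER_CUBIC))
for n in ("cup","seat","bail"):
    for x in r.tip_of("side",n)[:3]: print(n,x["centre"],x["p"],atz(W,x["centre"],{"cup":.208,"seat":.104,"bail":.14}[n]))
W=r.snapshot("wrist");cv2.imwrite("pics/w7.png",W["frame"][:,:,::-1])
E
```

```text
clock: 12.55
tool_pos: [0.5871, -0.2009, 0.2157]
eef_rot: [-0.481, -0.519, 0.519, 0.481]
contact_force: [-3.9, 0.0, 13.2]
opening: 0.006
clock: 13.55
tool_pos: [0.5772, -0.0798, 0.2163]
eef_rot: [-0.48, -0.519, 0.519, 0.48]
contact_force: [-5.8, 1.9, 14.2]
opening: 0.004
cup [248.1, 349.2] 0.63 [ 0.57819921 -0.06953034  0.208     ]
cup [212.2, 271.6] 0.58 [0.41953546 0.18235863 0.208     ]
seat [279.2, 352.9] 0.74 [ 0.58794751 -0.07889999  0.104     ]
bail [305.5, 334.7] 0.95 [ 0.49182352 -0.20141783  0.14      ]
bail [254.2, 337.7] 0.78 [0.57014286 0.00097334 0.14      ]
bail [273.1, 295.1] 0.59 [ 0.43043341 -0.04394261  0.14      ]
```

View pics/s7.png

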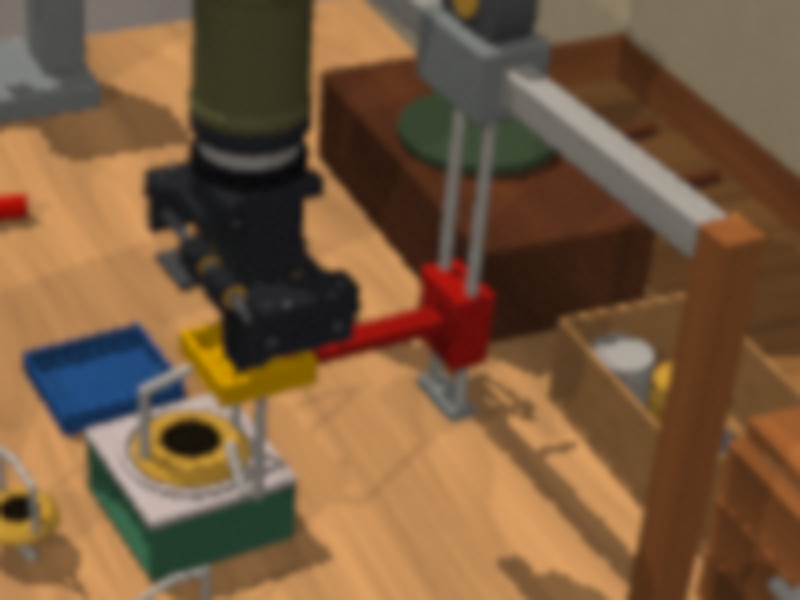

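View pics/w7.png

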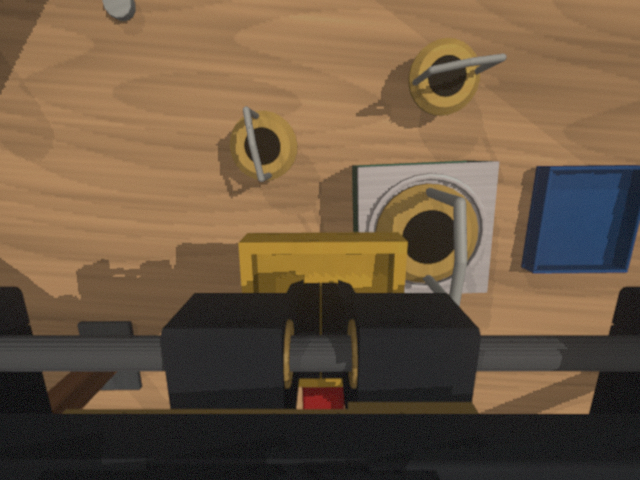

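The hook is running well: shank at crop (260,450), tip at (235,460), heading into the bail opening. About 92 mm remain.

```bash
python3 -m inch '8 0 0 0;20 0 0 0;32 0 0 0;44 0 0 0;56 0 0 0;68 0 0 0;78 0 0 0;86 0 0 0;92 0 0 0;92 0 0 0'
python3 - <<'E'
from h import *
W=r.snapshot("side");cv2.imwrite("pics/s8.png",cv2.resize(W["frame"][200:310,260:430,::-1],None,fx=4.7,fy=4.7,interpolation=cv2.INTER_CUBIC))
for n in ("cup","seat","bail"):
    for x in r.tip_of("side",n)[:3]: print(n,x["centre"],x["p"],atz(W,x["centre"],{"cup":.208,"seat":.104,"bail":.14}[n]))
W=r.snapshot("wrist");cv2.imwrite("pics/w8.png",W["frame"][:,:,::-1])
E
```

```text
clock: 14.8
tool_pos: [0.5698, 0.0113, 0.216]
eef_rot: [-0.48, -0.518, 0.519, 0.481]
contact_force: [-7.8, 0.2, 13.1]
opening: 0.002
cup [232.4, 334.9] 0.87 [0.56632926 0.01514457 0.208     ]
seat [262.4, 334.6] 0.82 [0.56415577 0.01123587 0.104     ]
bail [304.4, 335.2] 0.95 [ 0.49432382 -0.19799785  0.14      ]
bail [252.8, 336.4] 0.92 [0.56880612 0.00867299 0.14      ]
bail [276.3, 293.3] 0.53 [ 0.42222516 -0.05581877  0.14      ]
```

View pics/s8.png

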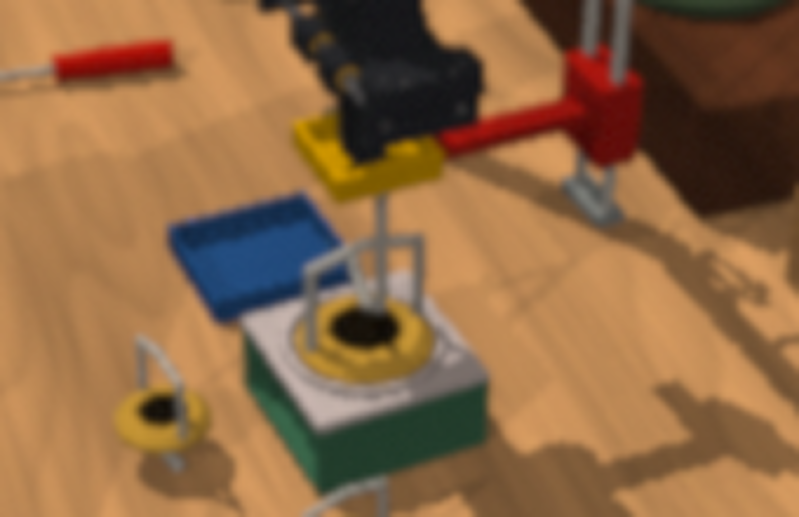

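View pics/w8.png

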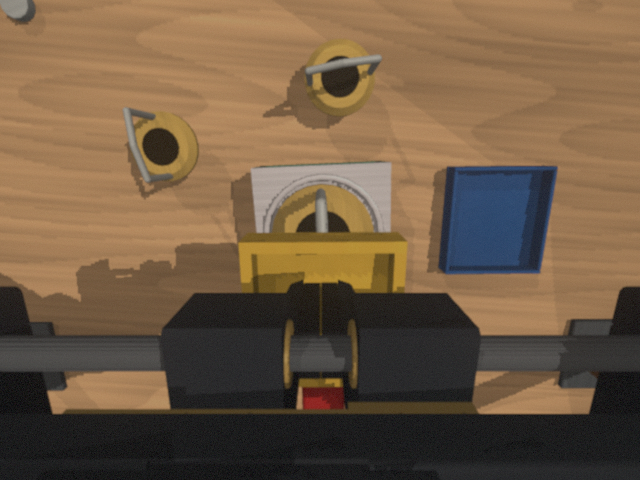

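The hook is under the bail: trough at crop (370,295), tip through on the far side. I raise it slowly, watching the cup force.

```bash
python3 -m inch '0 -4 1 0;0 -8 2 0;0 -12 3 0;0 -16 3 0;0 -20 3 0;0 -24 3 0;0 -28 3 0;0 -31 3 0;0 -34 3 0;0 -34 3 0' && python3 -m inch '0 -2 0 0;0 -4 0 0;0 -6 0 0;0 -8 0 0;0 -10 0 0;0 -12 0 0;0 -14 0 0;0 -16 0 0;0 -16 0 0'
python3 - <<'E'
from h import *
W=r.snapshot("side");cv2.imwrite("pics/s9.png",cv2.resize(W["frame"][200:310,260:430,::-1],None,fx=4.7,fy=4.7,interpolation=cv2.INTER_CUBIC))
E
```

```text
clock: 16.05
tool_pos: [0.5696, 0.0113, 0.251]
eef_rot: [0.481, 0.52, -0.517, -0.48]
contact_force: [-1.7, 0.3, 11.3]
opening: 0.004
clock: 16.95
tool_pos: [0.5696, 0.0113, 0.2665]
eef_rot: [0.481, 0.52, -0.517, -0.48]
contact_force: [-0.4, 0.9, 7.0]
opening: 0.005
```

View pics/s9.png

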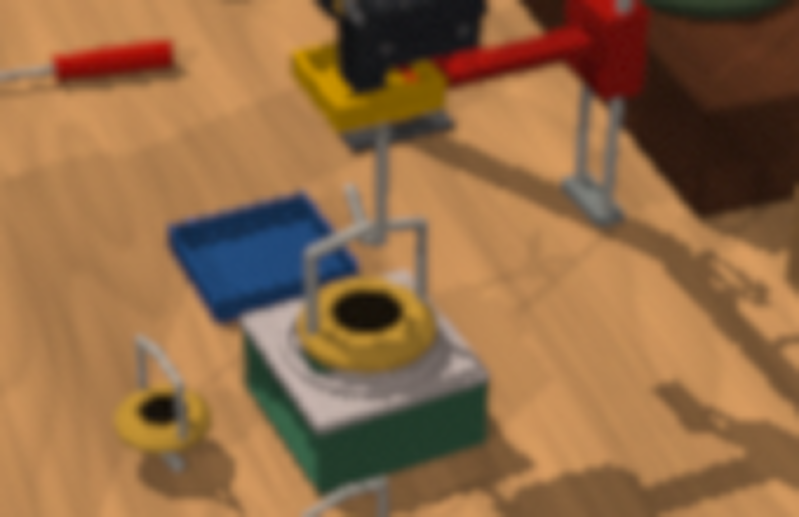

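The collar is rising on the hook through the slot, and cup force has dropped by its weight. I continue up.

```bash
python3 -m inch '0 -3 0 0;0 -6 0 0;0 -9 0 0;0 -12 0 0;0 -15 0 0;0 -18 0 0;0 -21 0 0;0 -24 0 0;0 -27 0 0;0 -30 0 0' && python3 -m inch '0 -3 0 0;0 -6 0 0;0 -9 0 0;0 -12 0 0;0 -15 0 0;0 -18 0 0;0 -21 0 0;0 -24 0 0;0 -26 0 0;0 -28 0 0'
python3 - <<'E'
from h import *
W=r.snapshot("side");cv2.imwrite("pics/s10.png",cv2.resize(W["frame"][180:290,260:430,::-1],None,fx=4.7,fy=4.7,interpolation=cv2.INTER_CUBIC))
W=r.snapshot("wrist");cv2.imwrite("pics/w10.png",W["frame"][:,:,::-1])
E
```

```text
clock: 18.0
tool_pos: [0.5696, 0.0114, 0.2962]
eef_rot: [0.481, 0.52, -0.517, -0.48]
contact_force: [0.2, 1.3, 6.5]
opening: 0.007
clock: 19.0
tool_pos: [0.5695, 0.0112, 0.3237]
eef_rot: [0.481, 0.52, -0.518, -0.48]
contact_force: [2.5, 2.3, 4.3]
opening: 0.009
```

View pics/s10.png

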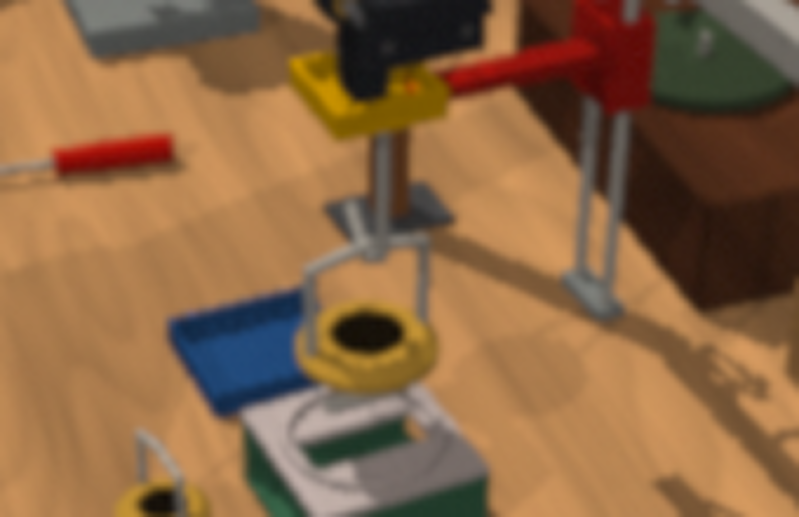

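View pics/w10.png

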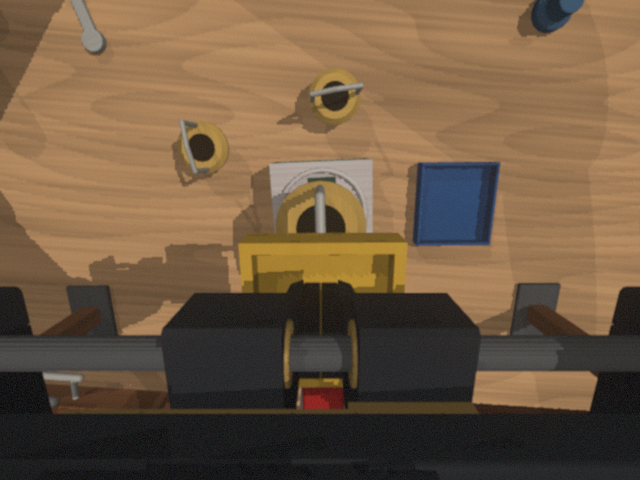

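The collar hangs free with its foot above the empty slot, the hook trough at crop (378,250). Now I run along the rail in gentle steps towards the tray, about 176 mm.

```bash
python3 -m inch '0 -1 0 0;1 -2 0 0;2 -3 0 0;4 -4 0 0;7 -4 0 0;11 -4 0 0;16 -4 0 0;21 -4 0 0;26 -4 0 0;31 -4 0 0' && python3 -m inch '5 0 0 0;10 0 0 0;15 0 0 0;20 0 0 0;25 0 0 0;30 0 0 0;35 0 0 0;40 0 0 0;45 0 0 0;50 0 0 0' && python3 -m inch '5 0 0 0;10 0 0 0;15 0 0 0;20 0 0 0;25 0 0 0;30 0 0 0;35 0 0 0;40 0 0 0;45 0 0 0;50 0 0 0'
python3 - <<'E'
from h import *
W=r.snapshot("wrist");cv2.imwrite("pics/w11.png",W["frame"][:,:,::-1])
W=r.snapshot("side");cv2.imwrite("pics/s11.png",cv2.resize(W["frame"][180:290,220:390,::-1],None,fx=4.7,fy=4.7,interpolation=cv2.INTER_CUBIC))
E
```

```text
clock: 20.1
tool_pos: [0.5655, 0.0403, 0.3267]
eef_rot: [-0.481, -0.518, 0.519, 0.481]
contact_force: [2.0, -1.9, 5.0]
opening: 0.006
clock: 21.1
tool_pos: [0.5615, 0.0899, 0.3266]
eef_rot: [-0.481, -0.518, 0.519, 0.481]
contact_force: [1.6, -2.5, 6.8]
opening: 0.004
clock: 22.1
tool_pos: [0.5574, 0.1396, 0.3264]
eef_rot: [-0.481, -0.517, 0.52, 0.481]
contact_force: [1.9, -1.6, 4.7]
opening: 0.003
```

View pics/w11.png

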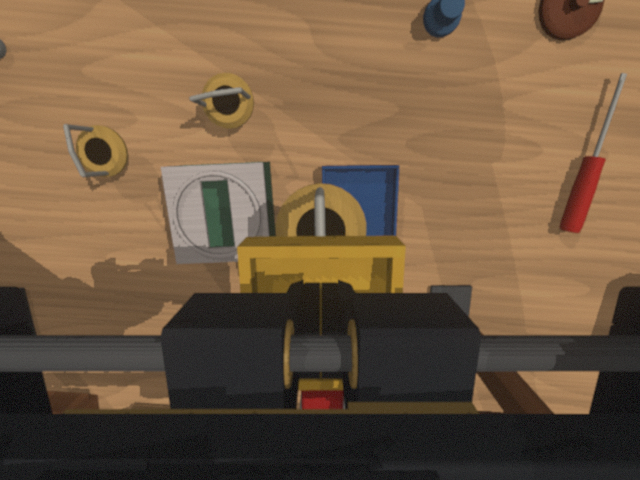

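View pics/s11.png

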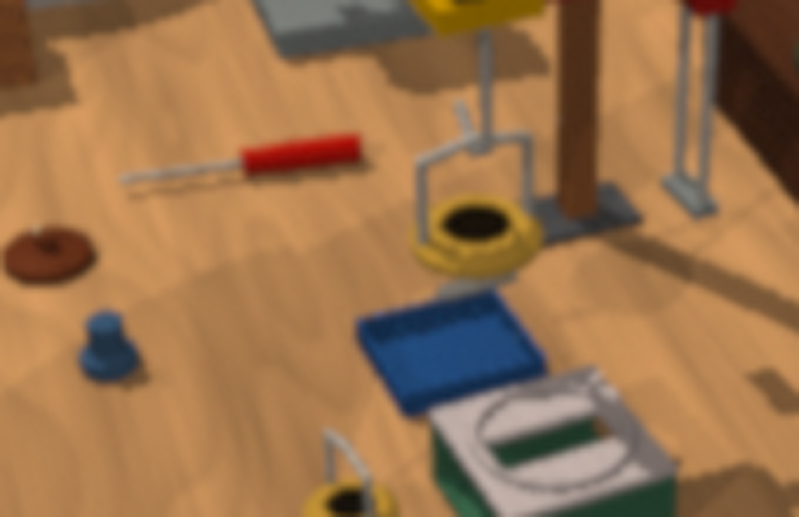

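Run:
```python
from h import *
W=r.snapshot("wrist")
a,b=atz(W,[166,322],.022),atz(W,[166,399.5],.022);print(a,b,(a+b)/2)
c=[atz(W,[240,238],.337),atz(W,[240,403],.337)];print(c,np.mean(c,0))
g=[atz(W,[y,x],.06) for x,y in((162,167),(265,163))];print(g,np.mean(g,0))
```

```text
[0.50643851 0.13946641 0.022     ] [0.49881955 0.23888818 0.022     ] [0.50262903 0.1891773  0.022     ]
[array([0.52655541, 0.10611062, 0.337     ]), array([0.52157623, 0.17111978, 0.337     ])] [0.52406582 0.1386152  0.337     ]
[array([ 0.52066705, -0.04853811,  0.06      ]), array([0.5068225 , 0.07219667, 0.06      ])] [0.51374478 0.01182928 0.06      ]
```

Remaining distance is about 49 mm along the rail. I decelerate gently and hold.

```bash
python3 -m inch '5 0 0 0;10 0 0 0;15 0 0 0;20 0 0 0;25 0 0 0;30 0 0 0;35 0 0 0;39 0 0 0;42 0 0 0;44 0 0 0' && python3 -m inch '2 0 0 0;3 0 0 0;4 0 0 0;5 0 0 0;5 0 0 0;5 0 0 0;5 0 0 0;5 0 0 0;5 0 0 0;5 0 0 0'
python3 - <<'E'
from h import *
W=r.snapshot("wrist");cv2.imwrite("pics/w12.png",W["frame"][:,:,::-1])
T=r.snapshot("top");cv2.imwrite("pics/t12.png",cv2.resize(T["frame"][150:290,190:390,::-1],None,fx=4,fy=4,interpolation=cv2.INTER_CUBIC))
E
```

```text
clock: 23.25
tool_pos: [0.5538, 0.1837, 0.3263]
eef_rot: [-0.481, -0.517, 0.52, 0.481]
contact_force: [0.6, -2.1, 5.3]
opening: 0.003
clock: 24.25
tool_pos: [0.5534, 0.1886, 0.3263]
eef_rot: [-0.481, -0.517, 0.52, 0.481]
contact_force: [0.1, -1.7, 5.8]
opening: 0.003
```

View pics/w12.png

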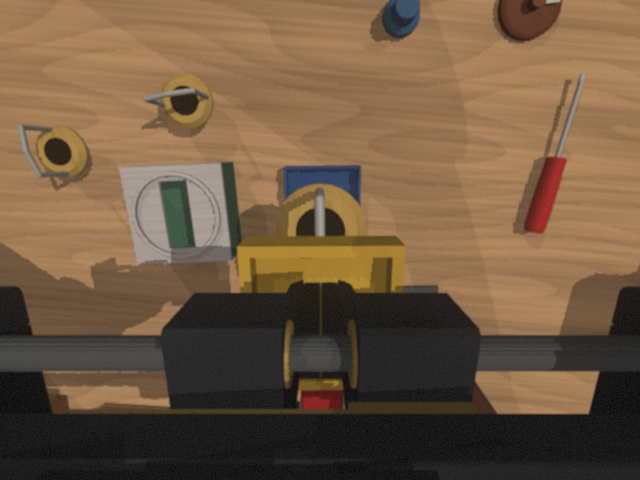

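View pics/t12.png

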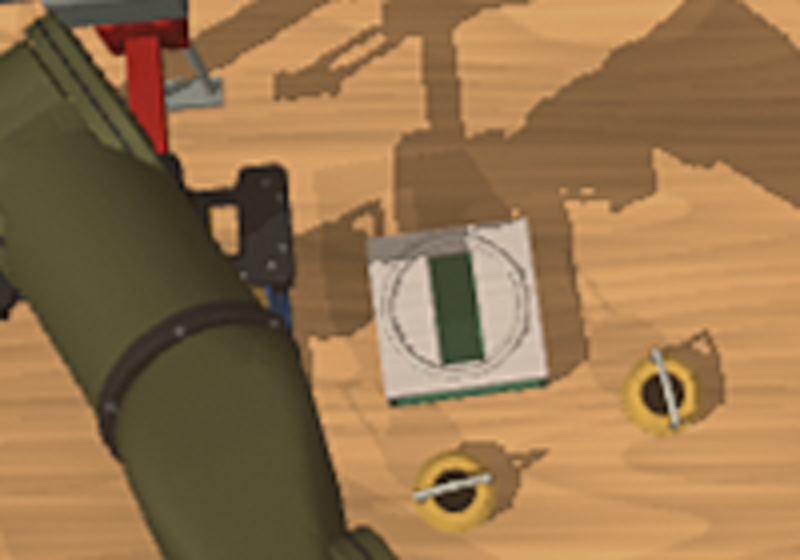

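Run:
```python
from h import *
W=r.snapshot("wrist")
p,R,s=tool()
for z in(.34,.21,.15,.022): print(z,proj(W,[p[0],p[1],z]))
a,b=atz(W,[166,285],.022),atz(W,[166,361],.022);print(a,b,(a+b)/2)
for x in r.trace("wrist","tray")[:2]: 
    ys,xs=np.nonzero(x["region"]); print(x["p"],xs.min(),xs.max(),ys.min(),ys.max())
for x in r.trace("wrist","collar")[:4]: 
    ys,xs=np.nonzero(x["region"]); print(x["p"],xs.min(),xs.max(),ys.min(),ys.max())
```

```text
0.34 [320.39470419 320.22936603]
0.21 [320.5674573  241.10492392]
0.15 [320.60173762 225.40383812]
0.022 [320.64506475 205.55913175]
[0.50586389 0.13907644 0.022     ] [0.49849165 0.23654646 0.022     ] [0.50217777 0.18781145 0.022     ]
0.91 284 360 166 204
0.92 19 88 126 176
0.63 276 365 184 236
0.58 144 212 73 128
```

The collar hangs centred over the tray within about 2 mm (collar columns 276–365, tray 284–360). I let the last few millimetres of hook rise slowly and then lift off.

```bash
python3 -m inch '0 -1 0 0;0 -2 0 0;0 -3 0 0;0 -4 0 0;0 -5 0 0;0 -6 0 0;0 -7 0 0;0 -8 0 0;0 -9 0 0;0 -10 0 0' && python3 -m inch '0 -1 0 0;0 -3 0 0;0 -6 0 0;0 -12 0 0;0 -20 0 0;0 -28 0 0;0 -36 0 0;0 -40 0 0;0 -40 0 0'
python3 - <<'E'
from h import *
W=r.snapshot("wrist");cv2.imwrite("pics/w13.png",W["frame"][:,:,::-1])
E
```

```text
clock: 25.5
tool_pos: [0.5545, 0.1901, 0.3365]
eef_rot: [0.48, 0.519, -0.519, -0.481]
contact_force: [-0.6, 0.1, -0.0]
opening: 0.005
clock: 26.4
tool_pos: [0.5547, 0.19, 0.3776]
eef_rot: [0.481, 0.519, -0.518, -0.48]
contact_force: [-0.1, -0.2, -0.2]
opening: 0.0
```

View pics/w13.png

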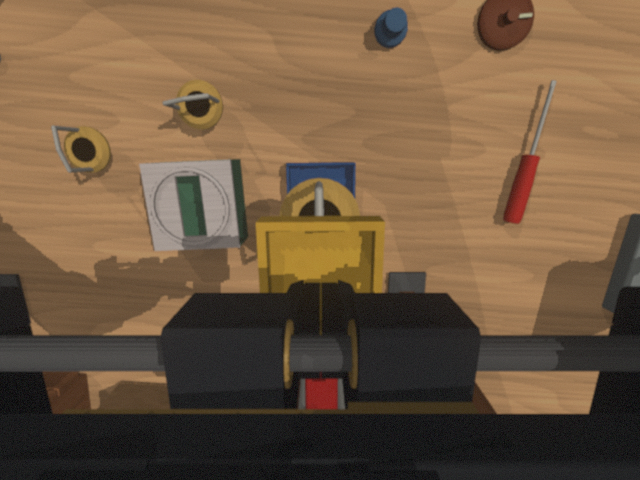

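```bash
python3 -m inch '0 -10 0 0;0 -20 10 0;0 -25 30 0;0 -30 55 0;0 -30 80 0;0 -30 105 0;0 -30 125 0;0 -30 140 0;0 -30 140 0'
python3 - <<'E'
from h import *
T=r.snapshot("top");cv2.imwrite("pics/t14.png",cv2.resize(T["frame"][150:290,190:390,::-1],None,fx=4,fy=4,interpolation=cv2.INTER_CUBIC))
W=r.snapshot("side");cv2.imwrite("pics/s14.png",cv2.resize(W["frame"][140:290,220:420,::-1],None,fx=4,fy=4,interpolation=cv2.INTER_CUBIC))
for n in("bail","collar","cup","tray"):
  for c,d in(("top",T),("side",W)):
    for x in r.tip_of(c,n)[:3]: print(n,c,np.round(x["centre"],1),round(x["p"],2),atz(d,x["centre"],{"bail":.221,"collar":.141,"cup":.325,"tray":0}[n]))
E
```

```text
clock: 27.35
tool_pos: [0.4128, 0.1792, 0.4078]
eef_rot: [0.48, 0.519, -0.519, -0.48]
contact_force: [0.3, -0.1, 0.1]
opening: 0.007
bail top [219.9 234.2] 0.62 [0.5644689  0.19254015 0.221     ]
bail top [270.8 303.1] 0.58 [0.42624914 0.01123824 0.221     ]
bail top [245.3 354.6] 0.57 [ 0.49123146 -0.12498987  0.221     ]
bail side [198.7 317.8] 0.91 [0.57078006 0.19377526 0.221     ]
bail side [276.4 294.5] 0.76 [ 0.40385983 -0.15454772  0.221     ]
bail side [305.2 334.8] 0.74 [ 0.46414469 -0.28299886  0.221     ]
collar top [222.5 238.4] 0.69 [0.57167653 0.19411884 0.141     ]
collar top [245.6 355. ] 0.62 [ 0.50094525 -0.13104531  0.141     ]
collar top [213.3 225.8] 0.58 [0.59854317 0.22975793 0.141     ]
collar side [220.2 316.2] 0.69 [0.56452862 0.19668027 0.141     ]
collar side [318.3 333.4] 0.61 [ 0.4738478  -0.24427828  0.141     ]
collar side [291.5 293.8] 0.52 [ 0.40740497 -0.11811924  0.141     ]
cup top [214.2 228.7] 0.82 [0.55966956 0.18872557 0.325     ]
cup top [271.5 452.7] 0.21 [ 0.40983956 -0.35343092  0.325     ]
cup side [166.6 311.1] 0.95 [0.55733756 0.21172264 0.325     ]
tray top [236.5 249. ] 0.71 [0.55297048 0.18385466 0.        ]
tray side [253.1 312.2] 0.75 [ 5.51969685e-01  2.13583197e-01 -1.11022302e-16]
```

View pics/t14.png

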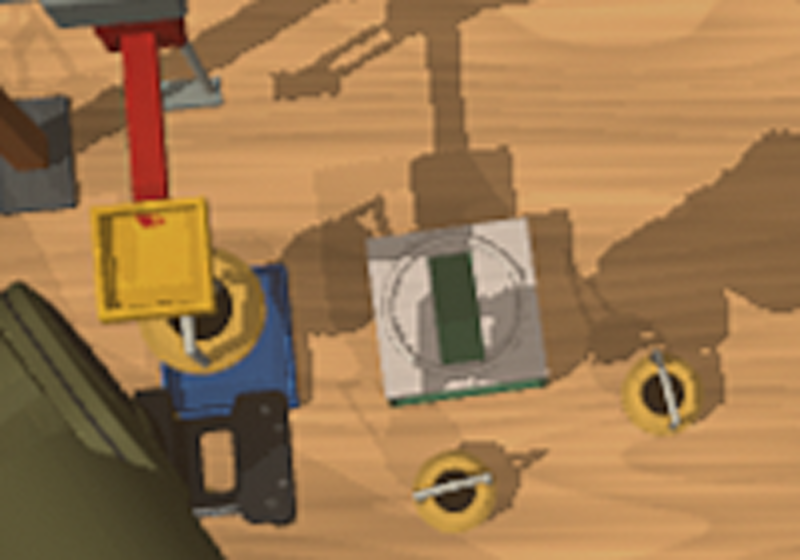

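View pics/s14.png

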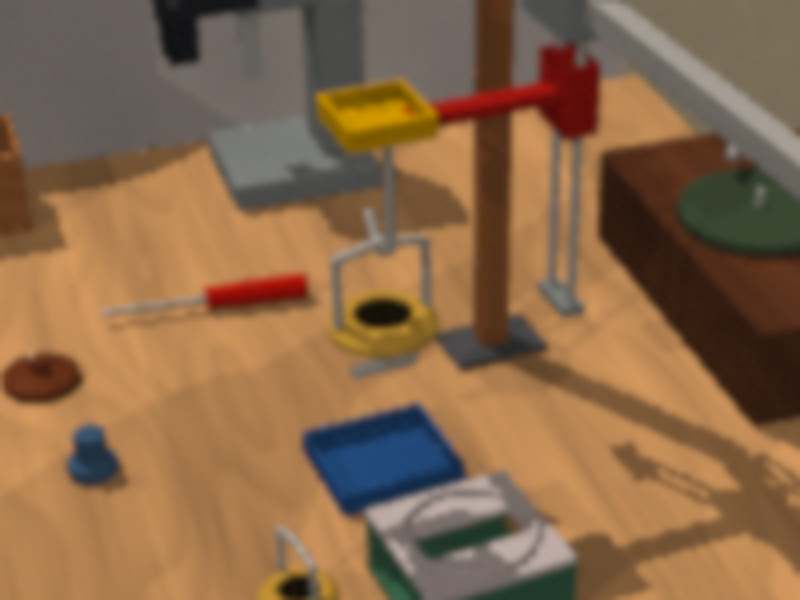

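The collar hangs level on the hook above the tray, and the top view shows the disc centred near crop (204,310). I compare the centres with the same camera.

```bash
python3 - <<'E'
from h import *
T=r.snapshot("top")
t=np.mean([atz(T,[170+b/4,210+a/4],.022) for a,b in((77,197),(205,184),(218,327),(87,338))],0)
c=np.mean([atz(T,[150+b/4,190+a/4],.337) for a,b in((92,207),(207,198),(214,308),(101,322))],0)
u=np.array([-np.sin(.077),np.cos(.077),0]); print("tray",t,"cup",c,"along",(t-c)@u)
# disc fit from yellow right/bottom arc
h=T["frame"][150:290,190:390,::-1]
pts=np.array([(266,310),(262,285),(255,340),(235,360),(205,373),(175,367),(155,350)],float)
P=np.array([atz(T,[150+y/4,190+x/4],.155)[:2] for x,y in pts])
A=np.c_[2*P,np.ones(len(P))];s=np.linalg.lstsq(A,(P**2).sum(1),rcond=None)[0];print("disc",s[:2],np.sqrt(s[2]+s[0]**2+s[1]**2),"along",(t[:2]-s[:2])@u[:2])
E
python3 -m inch '0 0 0 0;0 0 0 0;0 0 0 0;0 0 0 0;0 0 0 0;0 0 0 0;0 0 0 0;0 0 0 0;0 0 0 0;0 0 0 0' >/dev/null
python3 - <<'E'
from h import *
import numpy as np
a=r.snapshot("side")["frame"].astype(int)
import time
b=None
for i in range(6): b=r.snapshot("side")["frame"].astype(int); print(np.abs(b-a)[200:245,290:345].max(),end=" ")
print([ (x["p"],x["centre"]) for x in r.tip_of("side","bail")[:1]], r.get_state()["clock"])
E
```

```text
tray [0.55344144 0.18780813 0.022     ] cup [0.55625588 0.1873667  0.337     ] along 0.0006566249331666369
disc [0.55610245 0.18594173] 0.0440965296275935 along 0.0020655642369011313
4 4 4 5 4 5 [(0.9, [199.2, 319.0])] 29.3
```

```bash
python3 -c "
from plant import r
print(r.finish_job())"
```

```text
the job is handed in; nothing more can be done
None
```

The job is done and handed in at about 29 s on the robot's clock, well under the 72 s limit.

- **Unlock:** I pinched the bail and turned the collar about 63° until its foot lined up with the slot, to within about 1° by measurement. Then I let go and rose clear.
- **Hook:** I pressed the cup down about 117 mm, ran the hook in under the bail, and let it rise with the fingertips on the cup all the way. The cup force dropped from about 11 N to 7 N as the hook took the collar's weight. The hook, not the gripper, drew the collar out.
- **Tray:** I ran the hook along the rail in small steps, let the last few millimetres rise slowly, lifted off with no measurable force left, and backed the arm away.

**Last checks:** From the top camera the hook is 0.7 mm and the collar disc 2 mm from the tray's middle along the rail. Repeated side pictures showed only image noise, so the collar is hanging still. The robot was touching nothing, and I never made contact with the loose parts.

**Disagreement:** The wrist camera put the tray's middle about 2 mm further along the rail. The networks' raw side-camera points were off by up to about 25 mm for the cup and tray. I relied on the corner measurements instead.

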